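# Unlock the balance keypad and tare the dish

## Robot

A 6-joint arm with a two-finger parallel gripper is mounted at the origin on the work surface. World frame = base frame: x ahead of the robot, y to its left, z up, the work surface at z = 0. Lengths are in mm, angles in degrees, forces in N, time in s.
With the tool pointing down it reaches from about 350 to 850 mm from the base axis. Payload 8.1 kg.
Tool frame: the origin (TCP) lies between the finger pads; the fingertips stand 22 mm ahead of it and the grasp point (between the pads) lies 3 mm ahead of it; z points along the fingers, y is the line along which they close (so a half turn about z gives the same grasp; the last joint's range is limited). The gripper opens to 85 mm and grips with 20 to 120 N. Pads are 22 mm wide; open, the fingers measure 114 mm over their backs; the gripper's body (76 mm by 85 mm) begins 54 mm behind the grasp point. The pads swing forward as they close: fully open they stand 13 mm farther back than shut.
Start: joints at [64.148, 7.471, 85.268, -0, 87.261, -4.893], TCP at [214.597, 560.316, 253.292] pointing down, gripper open.
Joint ranges: [-169.43, 169.43], [-51.17, 129.36], [1.28, 143.12], [-76.62, 256.62], [0, 156.53], [-152.29, 152.29]. Speed limits (degrees/s): [136.94, 136.94, 159.86, 180, 180, 180].

## Interface

Orientations are given as [roll, pitch, yaw] about the fixed x, y, z axes, in that order (R = Rz(yaw) Ry(pitch) Rx(roll)).
In Python, from bench import sense, snapshot, calibration, hand_in gives the robot as it stands.
- The arm moves only by the shell command python3 -m crank 'ROWS' [FORCE]. ROWS is JSON, a list of rows, each a list of 5 numbers: the shift along the tool's x, y, z in cm, then the turn about the tool's z in rad, then the finger opening in cm, from 0 to 8.54. A call has 1 to 20 rows; each row is the pose to reach, as a shift and turn from the pose commanded when the call began, along the tool's axes at that moment; what a row does not reach only later rows make up. A row lasts 1/10 s, in which the tool goes at most 50 mm and 8.59 degrees, less where a joint would pass 70% of its speed; a pose out of reach is approached as far as the arm can. A call with a gripper value outside its range is refused whole. The fingers move at their own pace and stop on an object; FORCE is the grip in N (left out, the last holds). Time passes only in rows, so rows that repeat a pose let the fingers close. It gives the time, the measured TCP pose, the force, the opening and the grip force at its end, in the units of the state.
- sense(): the state, without advancing time (a new reading comes with each control period).
- snapshot(name): name is "scene" or "top" or "wrist"; returns (picture, depth): 480x640x3 uint8, red, green, blue; 480x640 float32, mm along the optical axis (not along the pixel's ray), 0 where there is no reading.
- calibration(name): a dict with "fovy" (degrees; the focal length in pixels is half the picture's height over the tangent of half this angle, whatever the lens; pixels are square), "cx", "cy" (the principal point, pixels), "rvec" (rotation vector, rad) and "tvec" (3), from world to camera coordinates, as OpenCV has them; the wrist camera has in their place "tool_from_camera" (4x4, takes a point from camera to tool coordinates, whose origin is the TCP and whose axes are the flange's). Camera axes: x right, y down, z forward; pixel columns grow to the right and rows downward; lengths in mm; the calibration is good to about 2 mm. A picture is of the moment at which its call begins: read the wrist's pose just before it. calibration takes no time and is no camera call.
- hand_in(): hands the job in; it is judged then, once.
The state is a dict: "time": time; "joint_pos": joint angles; "qd": joint speeds; "joint_efforts": joint torques, N m; "tool_pos": TCP position; "tcp_rot": TCP orientation; "ft_force": force on the tool from outside, world axes, zero at the start; "wrist_torque": the same for the moment, N m; "finger_gap": finger opening in mm; "grip_force": force on a finger pad.
Only numpy, scipy, OpenCV 4.12 (cv2) and the standard library are available. Lean on these libraries where they do the work, as an engineer would, in place of code of your own. Each camera call takes 0.05 s, during which the arm holds its last target. There are 200 camera calls.

## Task

The lab balance's keypad is locked, with an empty dish standing on the pan: with two fingertips press the two square end keys of the row of three together, never one on its own, and hold both fully down for at least two seconds to unlock it. Then let both keys come up, and press the long tare bar in front of them fully down and let it come up too. Press no other key (not the round middle one, nor the bar along with the end keys), and leave the dish, sieve and jar where they stand.

Things in the scene. Friction and masses are not known exactly. Their poses are not given: they have to be found in the camera images.
- balance: precision balance, fixed, 200 mm wide; steel pan top 84 mm high, from x = 76 to 244 mm. Origin on the bench straight below the middle key; z up, x from front edge (-60 mm) to back (255 mm), y to the left as one faces it. The key panel slopes up to the back at 14 degrees: outward normal (-0.242, 0, 0.970). Front to back: tare bar, row of 3 keys (32 mm pitch), display, pan
- key_left_top (a point): centre of the top of the left (+y) square key, 20 mm along the row by 18 mm; moves with it. Stands 10 mm proud of the panel when up, 6 mm when down. z is the panel normal, x up the slope to the back, y along the row to the left. The square keys are 64 mm apart centre to centre, 44 mm between inner edges, 84 mm over outer edges
- key_left (a joint): left square key, joint value: 0 = up, 0.004 m = fully down (4 mm travel along the panel's normal); a return spring resists with about 0.9 N at first and 3 N fully down, and lifts it again when let go
- key_right_top (a point): centre of the top of the right square key (on the -y side of the row), same size and axes as the left one
- key_right (a joint): right square key, joint value: 0 = up, 0.004 m = fully down (4 mm travel along the panel's normal); a return spring resists with about 0.9 N at first and 3 N fully down, and lifts it again when let go
- key_middle_top (a point): centre of the top of the round middle key, 16 mm across, equally high, midway between the square keys: not to be pressed
- key_middle (a joint): round middle key, joint value: 0 = up, 0.004 m = fully down (4 mm travel along the panel's normal); a return spring resists with about 0.9 N at first and 3 N fully down, and lifts it again when let go
- tare_bar_top (a point): centre of the top of the long tare bar, 75 mm along the row by 13 mm, parallel to the row and 34 mm in front of it (down the slope, nearer the balance's front edge); same axes, height and travel as the keys
- tare_bar (a joint): tare bar, joint value: 0 = up, 0.004 m = fully down (4 mm travel along the panel's normal); a return spring resists with about 0.9 N at first and 3 N fully down, and lifts it again when let go
- dish: loose empty steel bowl, 96 mm across the rim, 32 mm high, standing on the pan; origin at the centre of its underside. Leave alone
- sieve: loose stack of two round steel test sieves, 200 mm across, 108 mm high, beside the balance; origin at the centre of its underside. Leave alone
- jar: loose sample jar with white cap, 72 mm across, 95 mm high, beside the balance; origin at the centre of its underside. Leave alone

How it is judged (in metres and radians):
On the way, in this order (a step that is already met when the one before it is completed fails the run):
1. both square end keys are held fully down together for two seconds (value of joint each of key_left, key_right above 0.0032 m), for 2 s.
2. both end keys are let up again (value of joint each of key_left, key_right below 0.0008 m), for 0.1 s.
3. the tare bar is pressed fully down (value of joint tare_bar above 0.0032 m), for 0.1 s.
At the end, for the whole second after the job is handed in: End keys held together beyond 3.2 of 4 mm for 2 s, let up, then the tare bar pressed beyond 3.2 mm; now all keys are up (under 0.8 mm), the dish rests upright within 6 mm of its place, and sieve and jar rest within 10 mm of theirs (all of step 2 and value of joint each of key_middle, tare_bar below 0.0008 m and not (distance of dish from where it was at the start of the episode above 0.006 m) and not (distance of sieve from where it was at the start of the episode above 0.01 m) and not (distance of jar from where it was at the start of the episode above 0.01 m) and angle between dish's own z axis and vertical below 0.1 rad and linear speed of each of dish, sieve, jar below 0.02 m/s); the robot touches nothing.
It fails at once if one end key is pressed fully down alone, the other still up (beyond 3.2 mm against under 0.6 mm) ((value of joint key_left above 0.0032 m and value of joint key_right below 0.0006 m) or (value of joint key_right above 0.0032 m and value of joint key_left below 0.0006 m)).
It fails at once if the middle key is pressed (beyond 1.5 mm) (value of joint key_middle above 0.0015 m).
It fails at once if the tare bar is pressed along with an end key (both beyond 1.5 mm) (value of joint tare_bar above 0.0015 m and value of joint any of key_left, key_right above 0.0015 m).
It fails at once if the dish is pushed about, tipped or lifted (more than 6 mm or 0.2 rad) (distance of dish from where it was at the start of the episode above 0.006 m or angle between dish's own z axis and vertical above 0.2 rad).
It fails at once if the sieve or jar is moved or lifted (more than 10 mm) (distance of any of sieve, jar from where it was at the start of the episode above 0.01 m).
It also fails if it takes over 45 s, if anything falls off the work surface, if the arm or the gripper's body presses on something with over 40 N, if the wrist force passes 120 N, or if a joint passes its speed limit or range.

## Working session

There is one attempt and no reset: what is moved stays moved. The work goes in short steps, Python scripts to look and compute and a shell command to move; the robot and the scene stay as the last step left them, time stands still between calls to the robot, and variables do not carry over. Pictures are saved under pics/ and viewed, at most 10 in all, crops included, and the job is handed in when it is done.

```bash
mkdir -p pics; ls
python3 - <<'E'
from bench import *
import cv2
print(sense())
for n in("scene","top","wrist"):
    p,d=snapshot(n); cv2.imwrite(f"pics/{n}0.png",p[:,:,::-1]); print(n,calibration(n))
E
```

```text
pics
{'time': 0.0, 'joint_pos': array([ 6.41492345e+01,  7.51504716e+00,  8.53279886e+01, -7.26413580e-04,
        8.72603105e+01, -4.89120963e+00]), 'qd': array([ 0.07715167, -0.01529173, -0.03846714,  0.01370603,  0.11408977,
        0.08769204]), 'joint_efforts': array([-1.92088904e-03, -5.69427001e+01, -5.00529742e+01, -5.06673114e-04,
        1.57168804e-02, -5.43649605e-06]), 'tool_pos': array([214.37531674, 559.86927727, 252.25738476]), 'tcp_rot': array([-1.79896968e+02, -8.08883730e-03,  1.59040472e+02]), 'ft_force': array([-0.60561203,  0.02482838,  0.43900879]), 'wrist_torque': array([0.00937735, 0.044812  , 0.01174465]), 'grip_force': 0.0, 'finger_gap': 85.56076836244858}
scene {'fovy': 53.66452397301601, 'cx': 322.34539141853963, 'cy': 238.76065905314397, 'rvec': array([ 1.22013237,  2.09015855, -1.07637236]), 'tvec': array([ 263.04198645, -249.95877231, 1484.4621802 ])}
top {'fovy': 55.134368157611355, 'cx': 317.6244909009065, 'cy': 250.99620514538327, 'rvec': array([ 2.1405852 , -2.10816231,  0.196935  ]), 'tvec': array([ 56.03945445, 657.56466198, 981.3421933 ])}
wrist {'fovy': 63.98589548669583, 'cx': 317.51328173916767, 'cy': 232.45518166623293, 'tool_from_camera': array([[ 1.81051885e-06, -9.55137628e-01, -2.96162305e-01,
         7.49031399e+01],
       [ 9.99999961e-01, -8.07443212e-05,  2.66517572e-04,
        -5.24526372e-01],
       [-2.78474386e-04, -2.96162294e-01,  9.55137591e-01,
        -1.19486924e+02],
       [ 0.00000000e+00,  0.00000000e+00,  0.00000000e+00,
         1.00000000e+00]])}
```

View pics/scene0.png

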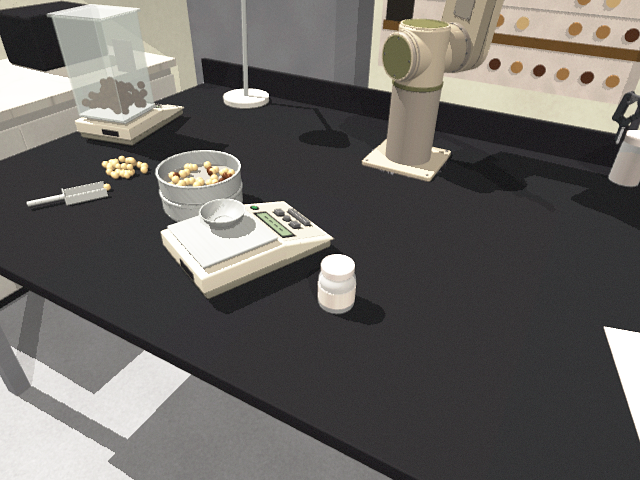

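View pics/top0.png

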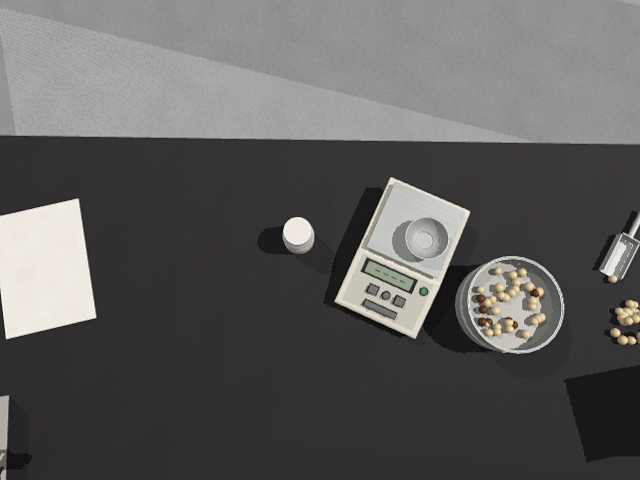

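View pics/wrist0.png

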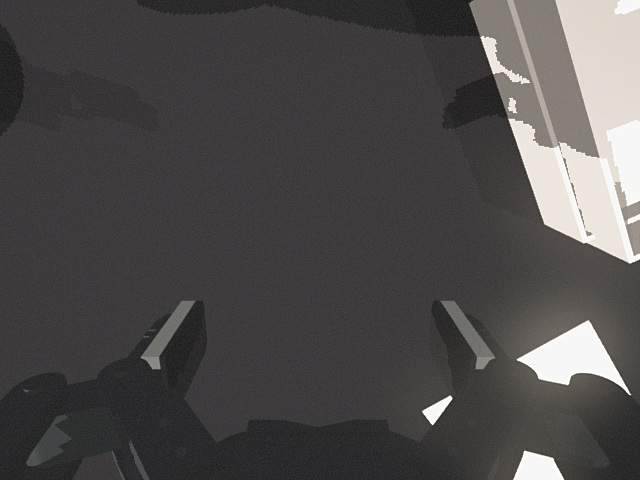

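The top view shows the square keys at about (372,289) and (399,301), the middle key at (386,296) and the bar at (379,309). The jar is at (298,235), the sieve at (510,305) and the dish on the pan at (425,238). The scene view agrees. In the wrist view the balance is only in the upper right corner.

```bash
cat > h.py <<'E'
import numpy as np,cv2
from scipy.spatial.transform import Rotation as R
from bench import *
def cam(n,s=None):
    c=calibration(n); f=240/np.tan(np.radians(c["fovy"]/2))
    if n=="wrist":
        T=np.eye(4);T[:3,:3]=R.from_euler("xyz",s["tcp_rot"],degrees=True).as_matrix();T[:3,3]=s["tool_pos"]
        T=T@c["tool_from_camera"]
    else:
        T=np.eye(4);r=cv2.Rodrigues(c["rvec"])[0];T[:3,:3]=r.T;T[:3,3]=-r.T@c["tvec"]
    return f,c["cx"],c["cy"],T
def pt(C,u,v,d):
    f,cx,cy,T=C;return (T@np.array([(u-cx)/f*d,(v-cy)/f*d,d,1]))[:3]
def onz(C,u,v,z):
    a=C[3][:3,3];b=pt(C,u,v,1000.);return a+(b-a)*(z-a[2])/(b[2]-a[2])
def zone(C,d,u,v,w=2):
    return pt(C,u,v,np.median(d[int(v)-w:int(v)+w+1,int(u)-w:int(u)+w+1]))
E
python3 - <<'E'
from h import *
np.set_printoptions(precision=1,suppress=True)
s=sense();p,d=snapshot("top");C=cam("top")
for n,u,v in[("L",372,289),("M",386,296),("R",399,301),("bar",379,309),("pan",390,225),("jar",298,235)]: print(n,zone(C,d,u,v))
g=cv2.cvtColor(p,cv2.COLOR_RGB2GRAY); m=np.zeros_like(g); m[280:322,355:412]=(g[280:322,355:412]<150)*255
k,_,st,ce=cv2.connectedComponentsWithStats(m)
for i in range(1,k):
    if st[i,4]>25: print(st[i],ce[i],onz(C,*ce[i],zone(C,d,*ce[i])[2]))
E
```

```text
L [572.1 -56.5  61.8]
M [557.  -87.7  60.8]
R [ 546.3 -116.4   61.7]
bar [528.5 -72.9  53.5]
pan [714.2 -95.3  83.5]
jar [685.6 109.9  94.4]
[380 280  32  14 107] [398.1 286.3] [ 579.3 -115.2   59.8]
[364 283  16  13 131] [371.6 289.1] [572.  -55.8  61. ]
[379 291  12   9  83] [384.8 295.3] [558.6 -85.1  60.9]
[390 295  16  13 138] [397.8 301. ] [ 546.2 -113.8   61.7]
[360 298  38  22 318] [378.6 308.7] [529.1 -72.1  52.9]
[355 311  23  11 135] [362.6 317.8] [510.8 -41.3   0.2]
```

```bash
python3 -m crank '[[-13.7,-12,0,0.02,8.5],[-13.7,-12,0,0.02,8.5],[-13.7,-12,0,0.02,8.5],[-13.7,-12,0,0.02,8.5],[-27.5,-24,0,0.05,7],[-27.5,-24,0,0.05,7],[-27.5,-24,0,0.05,7],[-27.5,-24,0,0.05,7],[-41,-36,2,0.05,5.8],[-41,-36,2,0.05,5.8],[-41,-36,2,0.05,5.8],[-41,-36,2,0.05,5.8],[-55,-48,5,0.05,5.8],[-55,-48,5,0.05,5.8],[-55,-48,5,0.05,5.8],[-55,-48,5,0.05,5.8],[-55,-48,5,0.05,5.8],[-55,-48,5,0.05,5.8]]' 20
python3 - <<'E'
from h import *
s=sense();p,d=snapshot("wrist");cv2.imwrite("pics/w1.png",p[:,:,::-1]);np.savez("w1.npz",d=d);print(s)
E
```

```text
time: 2.0
tool_pos: [556.2, -85.4, 202.5]
tcp_rot: [-180.0, -0.1, 156.1]
ft_force: [-0.8, -0.0, -0.7]
finger_gap: 57.9
grip_force: 0.0
{'time': 2.0, 'joint_pos': array([-1.39522950e+01,  3.47347345e+00,  9.48679389e+01,  1.37095301e-02,
        8.17550073e+01, -8.00217073e+01]), 'qd': array([ 1.95485854, -1.6921747 ,  0.86696146,  0.26469893,  0.27526038,
        0.20393082]), 'joint_efforts': array([ -1.54206701, -51.22357249, -49.44263577,  -0.21960363,
        -0.17270318,  -0.13145358]), 'tool_pos': array([556.22603696, -85.3507921 , 202.49159788]), 'tcp_rot': array([-1.79996652e+02, -9.73117692e-02,  1.56067432e+02]), 'ft_force': array([-0.84726947, -0.04802024, -0.65777185]), 'wrist_torque': array([0.02354276, 0.01260018, 0.04974056]), 'grip_force': 0.0, 'finger_gap': 57.935220925040085}
```

View pics/w1.png

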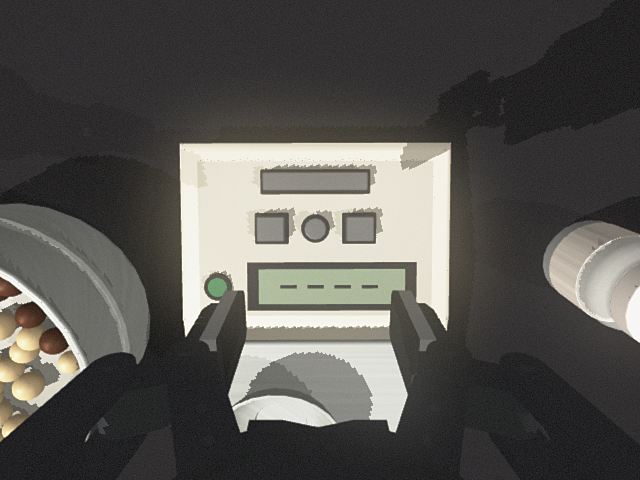

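The wrist view shows the square keys at (272,228) and (359,228), the middle key at (315,228) and the bar at (315,181). The fingertips are at about (232,292) and (403,292).

Run:
```python
from h import *
np.set_printoptions(precision=1,suppress=True)
s=sense();p,d=snapshot("wrist");C=cam("wrist",s);T=C[3]
rt=R.from_euler("xyz",s["tcp_rot"],degrees=True).as_matrix()
tool=lambda w: rt.T@(w-s["tool_pos"])
hsv=cv2.cvtColor(p,cv2.COLOR_RGB2HSV);g=p.max(2);m=np.zeros_like(g);m[160:250,240:395]=((g<150)&(hsv[160:250,240:395,1].max()>=0) if False else (g[160:250,240:395]<150))*255
k,_,st,ce=cv2.connectedComponentsWithStats(m)
for i in range(1,k):
    if st[i,4]>200:
        x,y,w,h,_=st[i];u,v=x+w/2-.5,y+h/2-.5
        q=zone(C,d,u,v); print(st[i],q,tool(q))
for u,v in [(272,228),(315,228),(359,228),(315,181)]:
    q=zone(C,d,u,v); print(u,v,q,tool(q))
print("fingers: rows, tool coords of near depth pixels")
f,cx,cy,_=C;Tc=calibration("wrist")["tool_from_camera"]
vv,uu=np.mgrid[280:400,180:460];dd=d[280:400,180:460]
P=np.stack([(uu-cx)/f*dd,(vv-cy)/f*dd,dd,np.ones_like(dd)],-1)@Tc.T
ok=(dd>0)&(P[...,2]<40)
for lo,hi in((6,30),(14,30),):
    q=P[ok&(P[...,2]>lo)]
    for sgn in(1,-1):
        a=q[q[:,1]*sgn>0]; print(lo,len(a),a.min(0)[:3],a.max(0)[:3])
```

```text
[ 259  165  110   29 2769] [526.8 -75.   51.9] [ 30.5  -3.3 151.1]
[254 211  34  33 951] [ 544.5 -116.2   60.5] [ -2.3 -33.8 142.4]
[ 341  210   34   34 1072] [569.3 -59.6  60. ] [ -2.1  28.  142.9]
[300 214  29  29 619] [557.7 -88.3  60.5] [ -3.   -2.9 142.4]
272 228 [ 545.5 -115.5   60.8] [ -2.9 -32.7 142.1]
315 228 [558.  -87.6  60.5] [ -3.   -2.2 142.4]
359 228 [570.6 -59.   60.5] [ -3.   29.1 142.4]
315 181 [528.5 -74.6  52.6] [ 29.2  -2.2 150.4]
fingers: rows, tool coords of near depth pixels
6 624 [-11.8  28.2   6. ] [10.9 42.2 18.7]
6 631 [-12.1 -43.1   6. ] [ 11.  -29.1  19.4]
14 130 [-11.8  28.3  14. ] [10.1 34.9 18.7]
14 137 [-11.  -35.9  14. ] [ 10.4 -29.1  19.4]
```

```bash
python3 -m crank '[[0,-0.18,2,0,5.8],[0,-0.18,4,0,5.8],[0,-0.18,6,0,5.8],[0,-0.18,8,0,5.8],[0,-0.18,9.5,0,5.8],[0,-0.18,10.5,0,5.8],[0,-0.18,11,0,5.8],[0,-0.18,11.4,0,5.8],[0,-0.18,11.4,0,5.8],[0,-0.18,11.4,0,5.8],[0,-0.18,11.4,0,5.8]]'
python3 - <<'E'
from h import *
s=sense();p,d=snapshot("wrist");cv2.imwrite("pics/w2.png",p[:,:,::-1])
E
```

```text
time: 3.2
tool_pos: [556.3, -86.5, 90.1]
tcp_rot: [180.0, 0.1, 156.2]
ft_force: [0.9, 0.8, 0.5]
finger_gap: 58.1
grip_force: 0.0
```

View pics/w2.png

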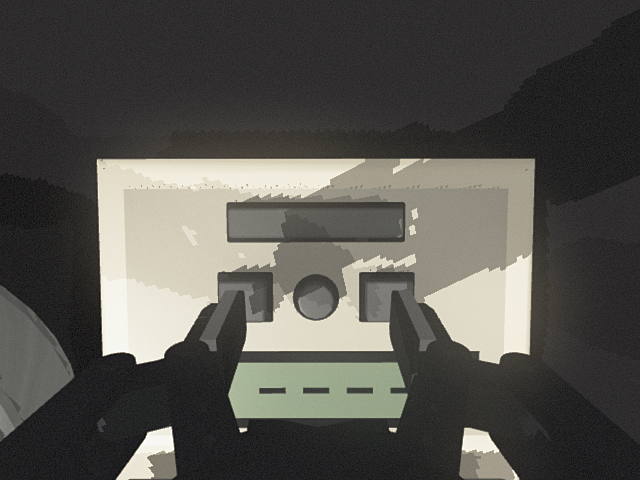

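The tips are laterally centred over the square keys (219–272 and 360–414, v 272–322), and the middle key at (316,297) lies free between them. Checking the fore-aft position and height with depth.

Run:
```python
from h import *
np.set_printoptions(precision=1,suppress=True)
p,d=snapshot("wrist");f,cx,cy,_=cam("wrist",sense());Tc=calibration("wrist")["tool_from_camera"]
vv,uu=np.mgrid[0:480,0:640];P=np.stack([(uu-cx)/f*d,(vv-cy)/f*d,d,np.ones_like(d)],-1)@Tc.T
for n,u in(("Lk",378),("Rk",252),("mid",316)):
    for v in range(264,328,6): print(n,v,P[v,u,:3],p[v,u])
for n,v,u in(("bar",222,316),("barfront",206,316),("barback",238,316)): print(n,P[v,u,:3])
print("tips",[P[v,u,:3] for v,u in((295,239),(300,234),(295,396),(300,402))])
```

```text
Lk 264 [ 9.9 26.9 42.1] [225 221 201]
Lk 270 [ 7.4 26.8 41.1] [122 119 109]
Lk 276 [ 5.  26.7 39.7] [64 62 61]
Lk 282 [ 5.5 25.6 32.3] [88 87 83]
Lk 288 [ 3.5 25.4 30.4] [118 114 111]
Lk 294 [ 1.1 25.4 29.7] [127 127 124]
Lk 300 [-1.5 25.5 29.2] [114 110 107]
Lk 306 [-4.3 25.6 29. ] [124 120 114]
Lk 312 [-6.9 25.6 28.6] [124 123 118]
Lk 318 [-9.1 25.5 27.2] [129 129 123]
Lk 324 [-16.9  27.1  35.5] [226 220 203]
Rk 264 [ 10.1 -29.9  41.5] [211 206 186]
Rk 270 [  7.1 -30.1  41.6] [126 123 112]
Rk 276 [  5.2 -29.8  39.3] [65 64 58]
Rk 282 [  5.9 -28.5  31.4] [82 80 78]
Rk 288 [  3.1 -28.6  31.3] [90 89 84]
Rk 294 [  0.9 -28.5  29.9] [130 128 124]
Rk 300 [ -1.9 -28.7  30. ] [87 88 84]
Rk 306 [ -4.5 -28.7  29.4] [89 82 82]
Rk 312 [ -7.4 -28.9  29.4] [89 89 80]
Rk 318 [ -8.8 -28.5  26.8] [133 131 127]
Rk 324 [-16.8 -30.3  35.3] [233 229 213]
mid 264 [ 9.6 -1.1 42.7] [122 115 105]
mid 270 [ 7.2 -1.1 41.3] [123 119 110]
mid 276 [ 5.2 -1.1 39.3] [59 55 55]
mid 282 [ 4.8 -1.1 33.7] [68 67 64]
mid 288 [ 3.5 -1.1 30.6] [84 80 78]
mid 294 [ 0.7 -1.1 30.5] [116 116 114]
mid 300 [-1.9 -1.1 29.8] [115 116 111]
mid 306 [-4.5 -1.1 29.3] [126 125 118]
mid 312 [-6.5 -1.1 27.8] [130 128 125]
mid 318 [-9.3 -1.1 27.6] [127 127 119]
mid 324 [-16.8  -1.1  35.3] [223 218 201]
bar [30.8 -1.1 37.8]
barfront [35.6 -1.1 46.8]
barback [21.6 -1.1 44.1]
tips [array([  9.5, -30. ,  11.8]), array([  9.9, -30.9,   6.9]), array([10.5, 28.7,  9.8]), array([ 9.9, 30.3,  6.9])]
```

```bash
python3 -m crank '[[0,0,0.5,0,5.8],[0,0,0.7,0,5.8],[0,0,0.8,0,5.8],[0,0,0.9,0,5.8],[0,0,1.0,0,5.8],[0,0,1.1,0,5.8],[0,0,1.1,0,5.8],[0,0,1.1,0,5.8]]'
```

```text
time: 4.1
tool_pos: [555.9, -86.4, 78.5]
tcp_rot: [-180.0, 0.0, 156.2]
ft_force: [-2.6, 1.1, 3.7]
finger_gap: 57.8
grip_force: 1.7
```

```bash
python3 -m crank '[[0,0,0.05,0,5.8],[0,0,0.1,0,5.8],[0,0,0.1,0,5.8],[0,0,0.1,0,5.8]]'; python3 -m crank '[[0,0,0.05,0,5.8],[0,0,0.1,0,5.8],[0,0,0.1,0,5.8],[0,0,0.1,0,5.8]]'
```

```text
time: 4.5
tool_pos: [556.1, -86.4, 77.5]
tcp_rot: [180.0, 0.0, 156.2]
ft_force: [-0.5, -1.1, 4.4]
finger_gap: 58.0
grip_force: 2.2
time: 4.9
tool_pos: [556.3, -86.5, 76.7]
tcp_rot: [180.0, 0.1, 156.2]
ft_force: [-0.5, -2.0, 6.4]
finger_gap: 58.3
grip_force: 2.7
```

```bash
python3 -m crank '[[0,0,0.05,0,5.8],[0,0,0.05,0,5.8],[0,0,0.05,0,5.8]]'; python3 -m crank '[[0,0,0.05,0,5.8],[0,0,0.05,0,5.8],[0,0,0.05,0,5.8]]'
```

```text
time: 5.2
tool_pos: [556.4, -86.6, 76.3]
tcp_rot: [180.0, 0.1, 156.2]
ft_force: [0.1, -1.6, 5.9]
finger_gap: 57.9
grip_force: 2.9
time: 5.5
tool_pos: [556.4, -86.6, 76.2]
tcp_rot: [180.0, 0.1, 156.2]
ft_force: [-2.3, -1.5, 9.3]
finger_gap: 58.1
grip_force: 4.7
```

```bash
python3 -m crank '[[0,0,0.05,0,5.8],[0,0,0.05,0,5.8],[0,0,0.05,0,5.8]]'; python3 -m crank '[[0,0,0.04,0,5.8],[0,0,0.04,0,5.8],[0,0,0.04,0,5.8],[0,0,0.04,0,5.8]]'
python3 - <<'E'
from h import *
np.set_printoptions(precision=2,suppress=True)
s=sense();print(s["wrist_torque"],s["ft_force"]);p,d=snapshot("wrist");cv2.imwrite("pics/w3.png",p[200:400,180:460,::-1].repeat(2,0).repeat(2,1))
E
```

```text
time: 5.8
tool_pos: [556.5, -86.6, 76.1]
tcp_rot: [180.0, 0.1, 156.2]
ft_force: [-4.8, -0.6, 12.4]
finger_gap: 58.1
grip_force: 6.4
time: 6.2
tool_pos: [556.5, -86.6, 76.0]
tcp_rot: [180.0, 0.1, 156.2]
ft_force: [-4.7, -1.4, 15.3]
finger_gap: 58.0
grip_force: 7.9
[-0.18  0.8   0.02] [-4.69 -1.36 15.27]
```

View pics/w3.png

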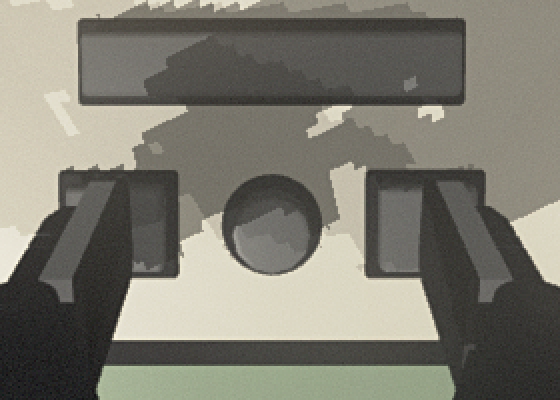

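Both tips sit on the square keys, clear of the middle key and the bar. I'll hold for the full time and check both key heights by depth.

```bash
python3 -m crank '[[0,0,0.02,0,5.8],[0,0,0.02,0,5.8],[0,0,0.02,0,5.8],[0,0,0.02,0,5.8],[0,0,0.02,0,5.8],[0,0,0.02,0,5.8],[0,0,0.02,0,5.8],[0,0,0.02,0,5.8],[0,0,0.02,0,5.8],[0,0,0.02,0,5.8],[0,0,0.02,0,5.8],[0,0,0.02,0,5.8],[0,0,0.02,0,5.8],[0,0,0.02,0,5.8],[0,0,0.02,0,5.8],[0,0,0.02,0,5.8],[0,0,0.02,0,5.8],[0,0,0.02,0,5.8],[0,0,0.02,0,5.8],[0,0,0.02,0,5.8]]'
python3 - <<'E'
from h import *
np.set_printoptions(precision=1,suppress=True)
f,cx,cy,_=cam("wrist",sense());Tc=calibration("wrist")["tool_from_camera"]
d=np.mean([snapshot("wrist")[1] for _ in range(6)],0)
vv,uu=np.mgrid[0:480,0:640];P=np.stack([(uu-cx)/f*d,(vv-cy)/f*d,d,np.ones_like(d)],-1)@Tc.T
for n,u0,u1 in(("L",370,386),("R",250,262),("mid",300,328)):
    q=P[300:330,u0:u1,:3].reshape(-1,3); q=q[(q[:,2]>10)&(abs(q[:,0]+2)<5)]
    print(n,len(q),np.median(q[:,2]+.249*(-q[:,0])*-1*-1+0),np.median(q,0))
E
```

```text
time: 8.25
tool_pos: [556.5, -86.6, 75.9]
tcp_rot: [180.0, 0.1, 156.2]
ft_force: [-5.2, -0.5, 16.5]
finger_gap: 58.2
grip_force: 8.6
L 389 20.198025902574027 [-1.9 24.  19.7]
R 285 20.207283432256478 [ -2.  -25.7  19.7]
mid 700 15.918165805217736 [-1.8 -2.2 15.5]
```

```bash
python3 -m crank '[[0,0,0,0,5.8],[0,0,0,0,5.8],[0,0,0,0,5.8],[0,0,0,0,5.8],[0,0,0,0,5.8],[0,0,0,0,5.8],[0,0,-0.4,0,5.8],[0,0,-0.8,0,5.8],[0,0,-1.5,0,5.8],[0,0,-3,0,5.8],[0,0,-4.5,0,5.8],[0,0,-4.5,0,5.8],[3.3,0,-4.5,0,3],[3.3,0,-4.5,0,3],[3.3,0,-4.5,0,3],[3.3,0,-4.5,0,3],[3.3,0,-4.5,0,3],[3.3,0,-4.5,0,3]]'
python3 -m crank '[[0,0,1.5,0,3],[0,0,2.5,0,3],[0,0,3.5,0,3],[0,0,3.8,0,3],[0,0,3.8,0,3],[0,0,3.8,0,3]]'
python3 - <<'E'
from h import *
np.set_printoptions(precision=1,suppress=True)
f,cx,cy,_=cam("wrist",sense());Tc=calibration("wrist")["tool_from_camera"]
p,d=snapshot("wrist");cv2.imwrite("pics/w4.png",p[:,:,::-1])
vv,uu=np.mgrid[0:480,0:640];P=np.stack([(uu-cx)/f*d,(vv-cy)/f*d,d,np.ones_like(d)],-1)@Tc.T
for u in(260,317,370): print([P[v,u,:3] for v in range(260,325,8)])
q=P[(d>0)&(P[...,2]<23)&(P[...,2]>12)&(abs(P[...,1])<40)&(P[...,0]>0)];print(q[:,:3].min(0),q[:,:3].max(0))
E
```

```text
time: 10.35
tool_pos: [526.2, -73.3, 119.5]
tcp_rot: [180.0, 0.0, 156.2]
ft_force: [0.5, 1.0, 0.2]
finger_gap: 30.2
grip_force: 0.0
time: 10.95
tool_pos: [525.7, -73.0, 81.3]
tcp_rot: [-180.0, 0.0, 156.2]
ft_force: [0.2, -0.3, -0.0]
finger_gap: 30.2
grip_force: 0.0
[array([ 11.3, -26.5,  43.4]), array([  8.4, -26.3,  40.8]), array([  4.5, -26.5,  40.9]), array([  1.5, -26.3,  38.9]), array([  2.1, -25. ,  29.6]), array([  9.9, -21.4,   7. ]), array([ 10.1, -20.5,   0.5]), array([ 10.2, -19.7,  -5.1]), array([  9.7, -19.1,  -9.4])]
[array([11.5, -0.7, 42.7]), array([ 8.2, -0.7, 41.3]), array([ 4.7, -0.7, 40.5]), array([ 2.3, -0.7, 37.1]), array([ 2. , -0.7, 29.7]), array([-1.5, -0.7, 29.1]), array([-4.7, -0.7, 28. ]), array([-7.9, -0.7, 26.9]), array([-16.6,  -0.7,  35.1])]
[array([11.4, 23.3, 43. ]), array([ 8. , 23.3, 41.8]), array([ 4.8, 23.2, 40.2]), array([ 1.8, 23.1, 38.3]), array([10.4, 19.4, 12.4]), array([10.2, 18.6,  6.4]), array([10.4, 17.7, -0.1]), array([10.2, 17.1, -5.2]), array([ 10.5,  16.3, -10.7])]
[  0.  -28.6  12. ] [10.8 27.6 22.5]
```

View pics/w4.png

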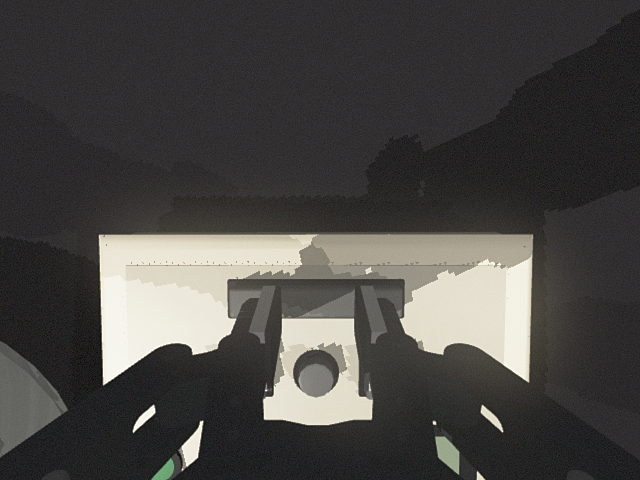

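The tips stand over the bar (228–404, v 280–318), and the middle key at (316,372) is well clear behind them. Pressing the bar now.

```bash
python3 -m crank '[[0,0,0.4,0,3],[0,0,0.6,0,3],[0,0,0.8,0,3],[0,0,0.9,0,3],[0,0,1.0,0,3],[0,0,1.0,0,3],[0,0,1.0,0,3]]'; python3 -m crank '[[0,0,0.06,0,3],[0,0,0.06,0,3],[0,0,0.06,0,3]]'; python3 -m crank '[[0,0,0.06,0,3],[0,0,0.06,0,3],[0,0,0.06,0,3]]'
```

```text
time: 11.7
tool_pos: [526.3, -73.2, 72.2]
tcp_rot: [180.0, 0.1, 156.2]
ft_force: [-0.3, -1.0, 7.0]
finger_gap: 29.9
grip_force: 3.4
time: 12.0
tool_pos: [526.4, -73.3, 72.0]
tcp_rot: [180.0, 0.1, 156.2]
ft_force: [-1.8, 0.2, 10.3]
finger_gap: 29.7
grip_force: 5.4
time: 12.3
tool_pos: [526.5, -73.2, 71.8]
tcp_rot: [180.0, 0.1, 156.2]
ft_force: [-3.2, 0.6, 14.4]
finger_gap: 29.8
grip_force: 7.6
```

The bar is at its stop: the force rises sharply with almost no further travel. Lifting off and checking.

```bash
python3 -m crank '[[0,0,0.02,0,3],[0,0,0.02,0,3],[0,0,0.02,0,3],[0,0,-0.5,0,3],[0,0,-1,0,3],[0,0,-3,0,3],[0,0,-6,0,3],[0,0,-10,0,3],[0,0,-12,0,3],[0,0,-12,0,3],[0,0,-12,0,3],[0,0,-12,0,3],[0,0,-12,0,3],[0,0,-12,0,3]]'
python3 - <<'E'
from h import *
np.set_printoptions(precision=1,suppress=True)
p,d=snapshot("wrist");C=cam("wrist",sense());cv2.imwrite("pics/w5.png",p[:,:,::-1])
p,d=snapshot("top");C=cam("top");cv2.imwrite("pics/t5.png",p[150:390,250:570,::-1].repeat(2,0).repeat(2,1))
E
```

```text
time: 13.7
tool_pos: [524.9, -72.8, 188.6]
tcp_rot: [-180.0, -0.1, 156.2]
ft_force: [-0.4, 0.2, 0.2]
finger_gap: 29.9
grip_force: 0.0
```

View pics/w5.png

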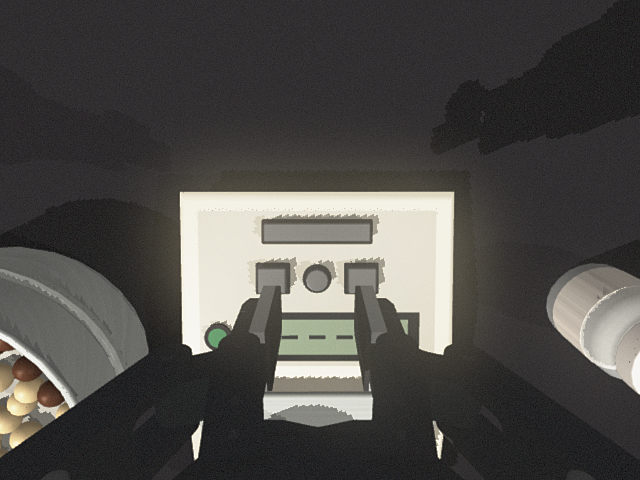

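The square keys at (273,277) and (361,277), the middle key at (317,277) and the bar at (317,231) are all up. The jar and sieve stand where they were.

```bash
python3 -c "
from bench import hand_in
print(hand_in())"
```

```text
the job is handed in; nothing more can be done
None
```

I held both end keys fully down together for over two seconds and let them up, then pressed the tare bar to its stop and let it up. I handed the job in at about 14 s with all keys up and the sieve and jar undisturbed as far as the last wrist picture shows; the dish was mostly hidden there, and I got no verdict back.

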